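# Clear the case and line up the terminal block

## Task

Take the two loose parts, a crocodile clip and a banana plug, out of the open metal case and put each into the tray that already holds its own kind. Then lift the loose terminal block that lies to the right of the case (not the one at the back by the power supply) over the case wall and hold it level about 1 cm above the tips of the two locating pins in the middle of the case, lengthwise along the row of pins with the screw at each of its ends over a pin (either way round), without letting it touch the case at any time. Finish while the gripper, itself clear of the case, still holds it motionless there, and leave the other things on the bench alone.

Things in the scene. Friction and masses are not known exactly. Their poses are not given: they have to be found in the camera images.
- case: Open aluminium instrument case, fixed, 226 (x) x 206 (y) x 40 mm high, walls and floor 3 mm thick (a part in it lies 3 mm above the bench). Origin: centre of its underside, on the bench. In its middle is a black pad 36 (x) x 100 (y) mm whose top is 11 mm above the bench, with two steel pins 4.4 mm thick and 14 mm tall at y = -37 and +37 mm. A screw boss 36 mm high, 10 mm thick, stands in each corner.
- pins (a point): Point midway between the two pins at the height of their tips, 25 mm above the bench. Axes as the case's: the row of pins runs along y, z is up.
- terminal: Loose black four-way terminal block, four levers on top, 30 (x) x 84 (y) x 28 mm, about 45 g, on the bench to the right (-y) of the case (a like block far back is fixed). Origin: centre of its underside; z up. Foot 30 x 84 mm, 9 mm high, a screw at each end (y = -37, +37 mm); above it the body, 22 mm wide (x), 66 long (y), 9 to 21 mm up; levers, fixed and narrower, reach 28 mm. Grip body across x.
- clip: Loose crocodile clip with a red boot and bare metal jaws, 9 (x) x 58 (y) x 12 mm (solid part 10 x 56 x 10 mm), 15 g, starts lying on the floor of the case before or behind the pad. Origin: centre of its underside; long along y. Grip across x.
- plug: Loose banana plug with a thick red sleeve and a single thin straight pin, 12 (x) x 58 (y) x 12 mm (solid part 12 mm wide, y -22 to +28 mm), 15 g, starts lying on the floor of the case on the other side of the pad. Origin: under its middle; long along y. Grip across x.
- clip_tray: Grey open tray, fixed, 120 (x) x 96 (y) x 28 mm high, walls and floor 3 mm, with two crocodile clips fixed in its rear (+x) half as samples. Origin: centre of its underside. The plug tray is the same tray with other samples; the two trays change places.
- clip_tray_front (a point): Middle of the free front half of the clip tray's floor, 3 mm above the bench; axes as the tray's.
- plug_tray: Grey open tray like the clip tray, with two banana plugs fixed in its rear (+x) half as samples. Origin: centre of its underside.
- plug_tray_front (a point): Middle of the free front half of the plug tray's floor, 3 mm above the bench; axes as the tray's.
- multimeter: Bystander: dark grey hand multimeter lying flat, 157 x 77 x 46 mm. Origin: centre of its underside. Leave alone.
- tape_yellow: Bystander: yellow tape roll lying flat, 88 mm across, 18 mm high. Origin: centre of its underside. Leave alone.
- flux_bottle: Bystander: small upright bottle with a needle spout, 37 mm thick, 136 mm high. Origin: centre of its underside. Leave alone.
- flush_cutter: Bystander: flush cutter lying flat, 42 x 131 x 13 mm. Origin: centre of its underside. Leave alone.
There are look-alikes about, which are no part of the job. Of the things that look like the terminal, the largest one is meant.

How it is judged:
On the way:
1. the clip and the plug each lie, let go, in the tray of their own kind (x of clip in the frame of clip_tray between -0.057 and 0.057 m and y of clip in the frame of clip_tray between -0.045 and 0.045 m and z of clip in the frame of clip_tray below 0.026 m and linear speed of each of clip, plug below 0.03 m/s and x of plug in the frame of plug_tray between -0.057 and 0.057 m and y of plug in the frame of plug_tray between -0.045 and 0.045 m and z of plug in the frame of plug_tray below 0.026 m and contact force between the fingers and clip below 0.05 N and contact force between the fingers and plug below 0.05 N), for 0.2 s.
At the end, for the whole second after the job is handed in: Clip and plug lie let go in their own trays. The fingers hold the block still (<20 mm/s), underside 2-20 mm above the pin tips, centred within 8 mm, along the pin row within 0.14 rad (either way round), level within 0.14 rad; neither block nor robot touches the case (all of step 1 and horizontal distance between terminal and pins below 0.008 m and z of terminal in the frame of pins between 0.002 and 0.02 m and angle between the y axis of terminal and the y axis of pins, either way round below 0.14 rad and angle between terminal's own z axis and vertical below 0.14 rad and contact force between terminal and case below 0.05 N and contact force between the fingers and terminal above 1 N and contact force between each of the arm, the fingers and case below 0.5 N and linear speed of terminal below 0.02 m/s); the arm keeps its last pose, push and grip.
It fails at once if the terminal block strikes or rests on the case (over 1 N) (contact force between terminal and case above 1 N).
It fails at once if the multimeter is moved by more than 20 mm (distance of multimeter from where it was at the start of the episode above 0.02 m).
It fails at once if the tape yellow is moved by more than 20 mm (distance of tape_yellow from where it was at the start of the episode above 0.02 m).
It fails at once if the flux bottle is moved by more than 20 mm (distance of flux_bottle from where it was at the start of the episode above 0.02 m).
It fails at once if the flush cutter is moved by more than 20 mm (distance of flush_cutter from where it was at the start of the episode above 0.02 m).
It also fails if it takes over 61 s, if anything falls off the work surface, if the arm or the gripper's body presses on something with over 40 N, if the wrist force passes 120 N, or if a joint passes its speed limit or range.

## Robot

A 6-joint arm with a two-finger parallel gripper is mounted at the origin on a cart in front of the work surface, level with it; the furniture and walls round the work are solid. World frame = base frame: x ahead of the robot, y to its left, z up, the work surface at z = 0. Lengths are in m, angles in rad, forces in N, time in s.
With the tool pointing down it reaches from about 0.325 to 1 m from the base axis. Payload 5.1 kg.
Tool frame: the origin (TCP) lies at the very end of the fingers, on their centre line; the grasp point (between the pads) lies robot.hold_point_z behind it (robot.hold_point_z is the distance from the TCP to the grasp point, in m); z points along the fingers, y is the line along which they close (so a half turn about z gives the same grasp; the last joint's range is limited). The gripper opens to 85 mm and grips with 20 to 120 N. Pads are 22 mm wide; open, the fingers measure 114 mm over their backs; the gripper's body (76 mm by 85 mm) begins 54 mm behind the grasp point. The pads swing forward as they close: fully open they stand 13 mm farther back than shut.
Start: joints at [-1.247, 0.124, 1.65, -0, 1.367, -0.083], TCP at [0.257, -0.597, 0.194] pointing down, gripper open.
Joint ranges: [-2.61, 2.61], [-1.02, 2.33], [0.03, 2.71], [-1.35, 4.49], [0.32, 2.68], [-2.91, 2.91]. Speed limits (rad/s): [2.57, 2.57, 3.14, 3.14, 3.14, 3.14].

## Interface

Orientations are given as a rotation vector (axis times angle).
In Python, from plant import observe, viewer, job_done, nets, robot gives the robot as it stands.
- The arm moves only by the tool send_rows, never from a script. Its argument "increments" is a list that holds one entry, the list of rows, each a list of 7 numbers: the finger opening in m, from 0 to 0.0854, then the shift along the tool's x, y, z in m, then the turn, a rotation vector about the tool's x, y, z in degrees. A call has 1 to 5 rows; each row is the pose to reach, as a shift and turn from the pose commanded when the call began, along the tool's axes at that moment; what a row does not reach only later rows make up. A row lasts 1/8 s, in which the tool goes at most 62.5 mm and 10.7 degrees, less where a joint would pass 70% of its speed; a pose out of reach is approached as far as the arm can. A call with a gripper value outside its range is refused whole. The fingers move at their own pace and stop on an object; "grip_force" is the grip in N (left out, the last holds). Time passes only in rows, so rows that repeat a pose let the fingers close. It gives the time, the measured TCP pose, the force, the opening and the grip force at its end, in the units of the state.
- observe(): the state, without advancing time (a new reading comes with each control period).
- viewer.get_image(name): name is "scene" or "top"; returns a dict with "color" (400x640x3 uint8, red, green, blue), "intrinsics" (3x3 intrinsics, pixels), "distortion" ([k1, k2, p1, p2, k3] as OpenCV has them; the pictures are not rectified), "T" (4x4, takes a point from camera to world coordinates). Camera axes: x right, y down, z forward; pixel columns grow to the right and rows downward; lengths in m; the calibration is good to about 2 mm. A picture is of the moment at which its call begins. There is no depth.
- job_done(): hands the job in; it is judged then, once.
Trained networks look in the newest picture that a camera, given by its name, has taken for a name from the list of things; names that differ only in an ending like _2 or _b are one class to them, and where a whole thing is asked for, a point or a joint stands for the part that bears it (a point fixed in the world has none). Each returns a list of dicts, best first, with "p" (0 to 1); they miss things now and then, are a little off and sometimes report something else, mostly with a low value. They report only what shows in the picture. A call takes as long as a camera call. They do not tell look-alikes from the thing itself.
- nets.search_frame(camera, query): "xyz" ([x, y, z] in m, in world coordinates, good to about 4 mm: the middle of the surface that is visible of it).
The state is a dict: "time_s": time; "joint_pos": joint angles; "joint_vel": joint speeds; "joint_efforts": joint torques, N m; "eef_pos": TCP position; "tool_rot": TCP orientation; "wrist_force": force on the tool from outside, world axes, zero at the start; "wrist_torque": the same for the moment, N m; "grip_width": finger opening in m; "grasp_force": force on a finger pad.
Only numpy, scipy, OpenCV 4.12 (cv2) and the standard library are available. Lean on these libraries where they do the work, as an engineer would, in place of code of your own. Each camera call takes 0.05 s, during which the arm holds its last target. There are 200 camera calls.

## Working session

There is one attempt and no reset: what is moved stays moved. The work goes in short steps, Python scripts to look and compute and a tool call to move; the robot and the scene stay as the last step left them, time stands still between calls to the robot, and variables do not carry over. Pictures are saved under pics/ and viewed, at most 10 in all, crops included, and the job is handed in when it is done.

Besides the shell and the picture viewer there is one more tool, called after "Call:" by a JSON object that holds its "op" and its "data". send_rows: Moves the arm, as the interface text tells. Its arguments: {"type":"object","properties":{"increments":{"type":"array"},"grip_force":{"type":"number"}},"required":["increments"]}

```bash
mkdir -p pics; ls; cat > h.py <<'E'
import numpy as np, cv2
from plant import observe, viewer, job_done, nets, robot
def ray(im,px,z):
    K=np.array(im["intrinsics"]);d=np.array(im["distortion"]);T=np.array(im["T"])
    u=cv2.undistortPoints(np.array(px,float).reshape(-1,1,2),K,d)[:,0]
    r=np.c_[u,np.ones(len(u))]@T[:3,:3].T;o=T[:3,3]
    return o+r*((z-o[2])/r[:,2])[:,None]
def proj(im,P):
    T=np.linalg.inv(np.array(im["T"]));r=cv2.Rodrigues(T[:3,:3])[0]
    return cv2.projectPoints(np.array(P,float).reshape(-1,1,3),r,T[:3,3],np.array(im["intrinsics"]),np.array(im["distortion"]))[0][:,0]
def save(im,n,crop=None,s=1):
    c=im["color"][:,:,::-1]
    if crop: c=c[crop[1]:crop[3],crop[0]:crop[2]]
    cv2.imwrite("pics/"+n,cv2.resize(c,None,fx=s,fy=s,interpolation=cv2.INTER_CUBIC))
E
python3 - <<'E'
from h import *
print(robot, getattr(robot,'hold_point_z',None))
s=observe();print(s)
for c in("top","scene"):
    im=viewer.get_image(c);save(im,c+"0.png",s=1.25);print(c,np.round(im["T"],3).tolist())
    np.save(c+"0.npy",im,allow_pickle=True)
    for q in"case pins terminal clip plug clip_tray plug_tray multimeter tape_yellow flux_bottle flush_cutter".split():
        r=nets.search_frame(c,q)
        print(q,[(np.round(a["xyz"],3).tolist(),round(a["p"],2),np.round(proj(im,[a["xyz"]])[0]).astype(int).tolist()) for a in r[:4]])
E
```

```text
pics
<Robot object at 0x7f37ea9bc050> 0.0187
{'time_s': 0.0, 'joint_pos': array([-1.24662129e+00,  1.24508182e-01,  1.65166624e+00,  1.40391951e-05,
        1.36748759e+00, -8.26042727e-02]), 'joint_vel': array([ 0.00062203,  0.0014622 , -0.00302934,  0.00134931, -0.00044727,
        0.00077761]), 'joint_efforts': array([ 7.00033088e-04, -4.23604918e+01, -3.65452480e+01,  4.56177168e-05,
        6.97502168e-03, -1.59199595e-05]), 'eef_pos': array([ 0.25693194, -0.59632337,  0.19275569]), 'tool_rot': array([-3.07482399e+00, -6.34151482e-01,  3.69984825e-04]), 'wrist_force': array([-0.49467696, -0.11472536,  1.02642513]), 'wrist_torque': array([-0.03780547, -0.07528518, -0.01190481]), 'grasp_force': 0.0, 'grip_width': 0.08568531553920698}
top [[-0.016, -0.99, 0.142, 0.4], [-1.0, 0.019, 0.017, -0.024], [-0.019, -0.141, -0.99, 1.389], [0.0, 0.0, 0.0, 1.0]]
case [([0.546, 0.052, 0.002], 0.87, [305, 214])]
pins [([0.544, 0.057, 0.005], 0.6, [303, 215])]
terminal [([0.475, -0.277, 0.016], 0.55, [410, 234]), ([0.734, 0.248, 0.017], 0.15, [244, 157])]
clip [([0.603, 0.071, 0.014], 0.63, 
[... 617 characters left out ...]
9, 317]), ([0.471, -0.267, 0.013], 0.67, [398, 174]), ([0.568, -0.207, 0.008], 0.63, [361, 177]), ([0.466, -0.382, 0.008], 0.57, [413, 154])]
clip [([0.606, 0.068, 0.014], 0.43, [307, 235])]
plug [([0.478, 0.083, 0.013], 0.62, [346, 256])]
clip_tray [([0.43, 0.331, 0.006], 0.73, [318, 341])]
plug_tray [([0.585, 0.343, 0.002], 0.7, [261, 318])]
multimeter [([0.802, -0.021, 0.033], 0.57, [264, 185]), ([0.732, 0.251, 0.018], 0.5, [232, 264])]
tape_yellow [([0.728, 0.252, 0.014], 0.95, [233, 266])]
flux_bottle [([0.429, 0.33, 0.002], 0.65, [319, 341]), ([0.723, -0.184, 0.057], 0.62, [313, 154])]
flush_cutter [([0.672, -0.294, 0.009], 0.75, [344, 149]), ([0.725, -0.185, 0.056], 0.75, [313, 154])]
```

```bash
python3 - <<'E'
from h import *
im=np.load("top0.npy",allow_pickle=True).item()
save(im,"topcrop.png",(165,120,465,300),2.65)
im=np.load("scene0.npy",allow_pickle=True).item()
save(im,"scenecrop.png",(200,120,460,380),2.3)
E
```

```text
(no output)
```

View pics/topcrop.png

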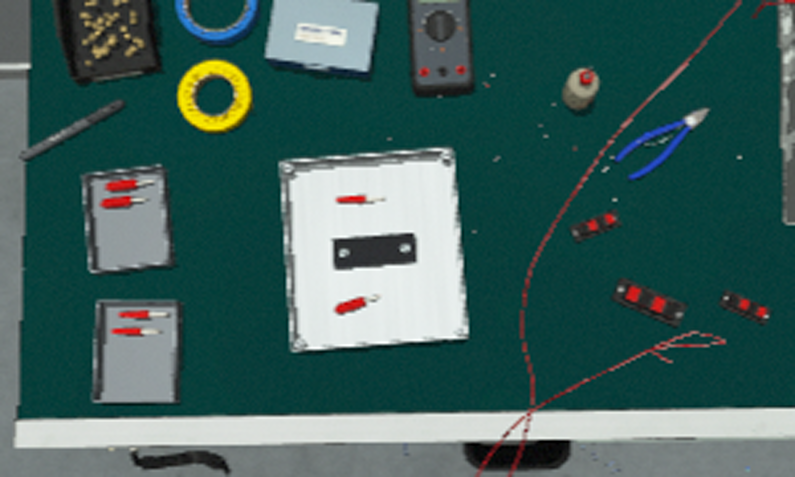

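View pics/scenecrop.png

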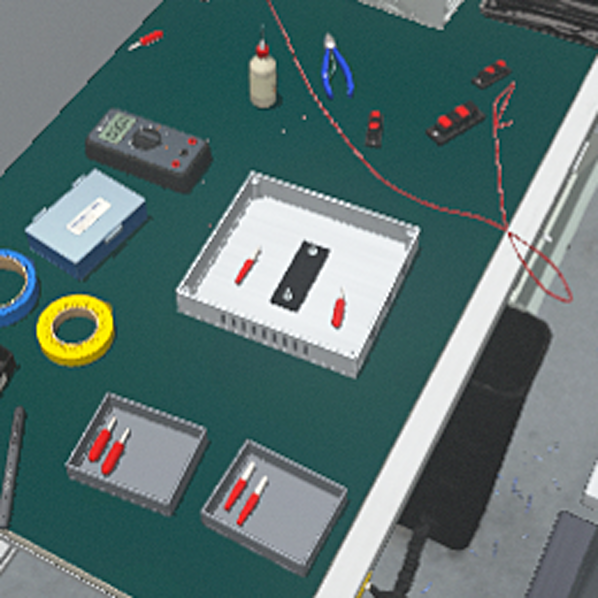

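The top picture shows three block look-alikes at the right: the large one at (410,234), and smaller ones at (390,205) and (446,235). I choose the large one. The clip appears to be the rear part in the case at (299,196) and the plug the front one at (297,235). The rear tray at (213,202) seems to hold plugs and the front tray at (216,254) clips. Next I check this close up.

```bash
python3 - <<'E'
from h import *
t=np.load("top0.npy",allow_pickle=True).item();s=np.load("scene0.npy",allow_pickle=True).item()
def cr(im,x,y,w=50,h=36):
    return cv2.resize(im["color"][y-h//2:y+h//2,x-w//2:x+w//2,::-1],(260,187),interpolation=cv2.INTER_CUBIC)
a=np.hstack([cr(t,301,196),cr(t,297,235),cr(t,410,234)])
b=np.hstack([cr(t,213,192),cr(t,216,244),cr(s,398,174)])
c=np.hstack([cr(s,246,312),cr(s,306,332),cr(s,327,247,70,50)])
cv2.imwrite("pics/mont.png",np.vstack([a,b,c]))
# red blobs & others, top
hsv=cv2.cvtColor(t["color"],cv2.COLOR_RGB2HSV)
def comp(m,roi,zs,name,mn=6):
    mm=np.zeros_like(m);x0,y0,x1,y1=roi;mm[y0:y1,x0:x1]=m[y0:y1,x0:x1]
    n,l,st,c=cv2.connectedComponentsWithStats(mm.astype(np.uint8))
    for i in range(1,n):
        if st[i,4]>=mn:
            p=np.argwhere(l==i)[:,::-1];
            w=ray(t,p,zs)[:,:2];r=cv2.minAreaRect(w.astype(np.float32));v=np.linalg.eigh(np.cov(w.T))
            ax=v[1][:,1];print(name,st[i,4],np.round(c[i]),"w",np.round(w.mean(0),4),"rect",np.round(r[0],4),np.round(r[1],3),round(r[2],1),"axis deg",round(np.degrees(np.arctan2(ax[1],ax[0])),1))
H,S,V=cv2.split(hsv)
red=((H<10)|(H>170))&(S>110)&(V>80)
comp(red,(270,170,345,260),.009,"redcase");comp(red,(190,180,240,260),.009,"redtray")
dark=(V<60)
comp(dark,(285,200,330,225),.011,"pad",20)
comp((V<70)|red,(390,220,430,245),.009,"term",20)
comp((V>170)&(S<40),(265,170,350,260),.003,"case",200)
comp((S<50)&(V>60),(190,180,240,280),.003,"tray",100)
# scene red
hs=cv2.cvtColor(s["color"],cv2.COLOR_RGB2HSV);H,S,V=cv2.split(hs);red=((H<10)|(H>170))&(S>110)&(V>80);t=s
comp(red,(290,215,365,270),.009,"S redcase");comp((V<60),(300,215,350,265),.011,"S pad",20)
E
```

```text
redcase 22 [298. 195.] w [0.6081 0.0743] rect [0.6071 0.0766] [0.032 0.006] 88.9 axis deg 87.9
redcase 36 [297. 235.] w [0.4797 0.0786] rect [0.4799 0.0784] [0.01  0.033] 17.4 axis deg 106.2
redtray 41 [210. 190.] w [0.6303 0.356 ] rect [0.6304 0.3555] [0.036 0.01 ] 88.9 axis deg 94.5
redtray 39 [209. 196.] w [0.6099 0.3609] rect [0.6097 0.3615] [0.011 0.036] 6.1 axis deg 95.6
redtray 26 [216. 238.] w [0.4736 0.3356] rect [0.4742 0.3381] [0.032 0.006] 89.0 axis deg 92.4
redtray 22 [212. 244.] w [0.4539 0.3473] rect [0.4539 0.3473] [0.032 0.003] 89.0 axis deg 88.9
pad 272 [306. 214.] w [0.5449 0.0496] rect [0.5449 0.049 ] [0.033 0.096] 3.5 axis deg 94.0
term 981 [409. 232.] w [ 0.4825 -0.2773] rect [ 0.4825 -0.2775] [0.124 0.076] 89.0 axis deg 90.6
case 3783 [307. 216.] w [0.5403 0.0455] rect [0.5487 0.0483] [0.231 0.207] 3.4 axis deg 179.2
tray 1011 [213. 204.] w [0.5855 0.3487] rect [0.5891 0.3506] [0.124 0.102] 6.1 axis deg -177.5
tray 1094 [216. 253.] w [0.4269 0.3349] rect [0.4305 0.335 ] [0.104 0.12 ] 88.9 axis deg 179.0
tray 131 [217. 278.] w [0.3486 0.3318] rect [0.3492 0.3389] [0.155 0.006] 89.1 axis deg 89.8
S redcase 30 [306. 237.] w [0.6068 0.0749] rect [0.6061 0.0764] [0.008 0.036] 7.1 axis deg 92.6
S redcase 44 [347. 256.] w [0.4788 0.0786] rect [0.479  0.0779] [0.01  0.037] 17.0 axis deg 106.8
S pad 25 [323. 250.] w [0.5422 0.0937] rect [0.5403 0.0869] [0.033 0.029] 3.2 axis deg 164.6
```

View pics/mont.png

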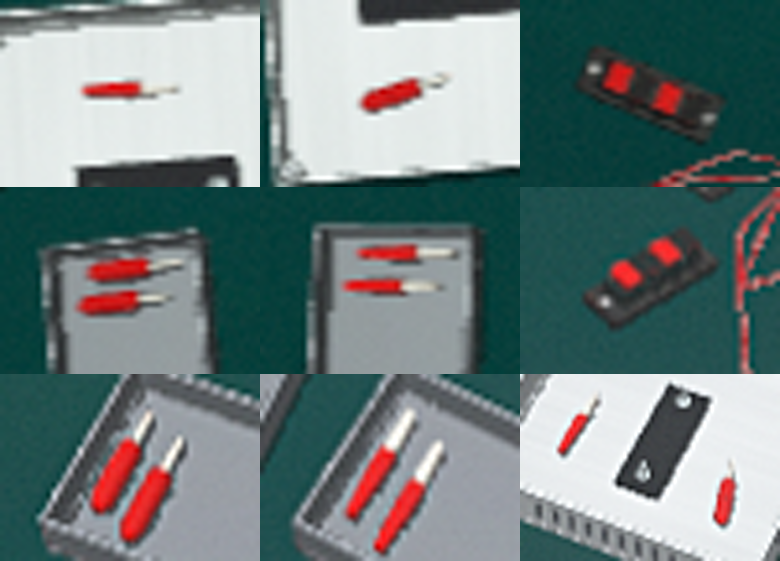

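The crops confirm it: the thin-booted clip is at the rear of the case and the thick plug at the front. The rear tray holds plugs (thick sleeves) and the front tray clips. The big block's screws are at about (399,229) and (422,239) in the top view. Setting out for the clip.

Call:
{"op": "send_rows", "data": {"increments": [[[0.04, 0.0467, -0.0377, 0, 0, 0, -10], [0.04, 0.0934, -0.0754, 0, 0, 0, -20], [0.04, 0.14, -0.113, 0, 0, 0, -30], [0.04, 0.187, -0.1508, 0, 0, 0, -40], [0.04, 0.2337, -0.1883, 0, 0, 0, -50]]]}}

```text
time_s: 1.82
eef_pos: [0.3979, -0.3299, 0.1943]
tool_rot: [2.515, 1.882, 0.0]
wrist_force: [1.2, -0.7, 0.8]
grip_width: 0.0399
grasp_force: 0.0
```

Call:
{"op": "send_rows", "data": {"increments": [[[0.04, 0.059, 0.0116, 0, 0, 0, -4], [0.04, 0.118, 0.0232, 0, 0, 0, -8], [0.04, 0.177, 0.0348, 0, 0, 0, -12], [0.04, 0.236, 0.0464, 0, 0, 0, -15], [0.04, 0.2945, 0.0578, 0, 0, 0, -16.7]]]}}

```text
time_s: 2.45
eef_pos: [0.538, -0.0642, 0.1944]
tool_rot: [2.219, 2.222, 0.001]
wrist_force: [0.8, -0.6, 0.4]
grip_width: 0.04
grasp_force: 0.0
```

```bash
python3 - <<'E'
from h import *
s=observe();print(s["time_s"],s["eef_pos"],s["tool_rot"],s["joint_pos"])
t=np.load("top0.npy",allow_pickle=True).item();S=np.load("scene0.npy",allow_pickle=True).item()
g=lambda im:im["color"].max(2).astype(float)
def spot(im,p,z,r=3):
    p=np.round(p).astype(int);a=g(im)[p[1]-r:p[1]+r+1,p[0]-r:p[0]+r+1];w=np.clip(a-90,0,None)
    yy,xx=np.mgrid[p[1]-r:p[1]+r+1,p[0]-r:p[0]+r+1];c=[(xx*w).sum()/w.sum(),(yy*w).sum()/w.sum()];return np.round(c,2),np.round(ray(im,[c],z)[0],4)
for im,ps,n in((t,[(399,229),(421.7,239.1)],"screws top"),(S,[(385.6,181),(408.5,165)],"screws scene")):
    q=[spot(im,p,.010) for p in ps];print(n,q);d=q[0][1]-q[1][1];print((q[0][1]+q[1][1])/2,np.hypot(*d[:2]),np.degrees(np.arctan2(d[1],d[0])))
for im,ps,n in((t,[(295,214.5),(318,213.5)],"pins top"),(S,[(319,252),(331,227)],"pins scene")):
    q=[spot(im,p,.020,4) for p in ps];print(n,q);d=q[0][1]-q[1][1];print((q[0][1]+q[1][1])/2,np.hypot(*d[:2]),np.degrees(np.arctan2(d[1],d[0])))
E
```

```text
2.45 [ 0.53800821 -0.06418444  0.19441992] [2.21917586e+00 2.22229039e+00 7.24915716e-04] [-2.17740281e-01 -1.17647855e-01  1.89164255e+00 -1.51276220e-04
  1.36650574e+00 -2.19112150e-01]
screws top [(array([400.88, 230.32]), array([ 0.4881, -0.2503,  0.01  ])), (array([420.84, 238.22]), array([ 0.4622, -0.3117,  0.01  ]))]
[ 0.47515 -0.281    0.01   ] 0.06663910263501448 67.1288103771962
screws scene [(array([388.74, 178.  ]), array([ 0.4921, -0.2423,  0.01  ])), (array([nan, nan]), array([nan, nan, nan]))]
[nan nan nan] nan nan
pins top [(array([294.1 , 214.94]), array([0.5419, 0.0855, 0.02  ])), (array([319.82, 213.58]), array([0.5447, 0.0042, 0.02  ]))]
[0.5433  0.04485 0.02   ] 0.08134820219279588 91.97250673786863
pins scene [(array([318.08, 253.05]), array([0.547 , 0.1138, 0.02  ])), (array([330.1 , 225.72]), array([0.5616, 0.0153, 0.02  ]))]
[0.5543  0.06455 0.02   ] 0.09957615176336149 98.43118520157628<stdin>:7: RuntimeWarning: invalid value encountered in scalar divide
```

Call:
{"op": "send_rows", "data": {"increments": [[[0.04, 0.05, 0.026, 0.02, 0, 0, 0], [0.04, 0.1, 0.052, 0.04, 0, 0, 0], [0.04, 0.131, 0.069, 0.075, 0, 0, 0], [0.04, 0.131, 0.069, 0.13, 0, 0, 0], [0.04, 0.131, 0.069, 0.165, 0, 0, 0]]]}}

```text
time_s: 3.08
eef_pos: [0.6048, 0.0657, 0.026]
tool_rot: [-2.218, -2.221, 0.004]
wrist_force: [-0.1, -0.1, -0.6]
grip_width: 0.04
grasp_force: 0.0
```

```bash
python3 - <<'E'
from h import *
s=observe();print(s["eef_pos"])
im=viewer.get_image("scene");t=viewer.get_image("top")
a=cv2.resize(im["color"][190:290,270:390,::-1],None,fx=5,fy=5);cv2.imwrite("pics/cl.png",a)
for n,i in(("s",im),("t",t)): print(n,proj(i,[[.607,.067,.009],s["eef_pos"]]))
E
```

```text
[0.60482197 0.06567127 0.02604455]
s [[307.07815364 235.04470682]
 [307.85772661 231.22780303]]
t [[299.99109582 194.97398716]
 [300.05544512 194.85576781]]
```

View pics/cl.png

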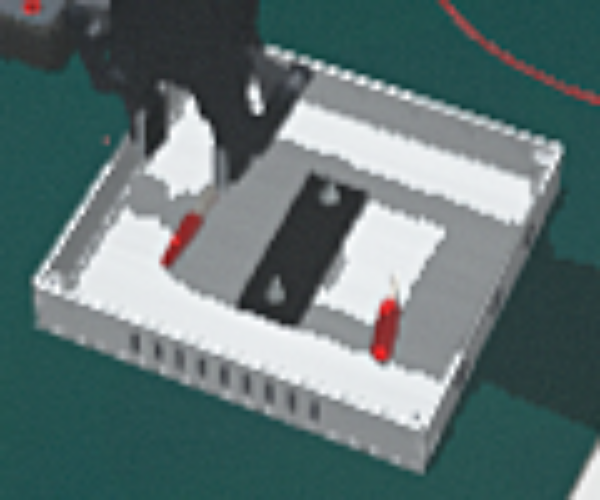

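Fingertips straddle the clip (boot at crop (185,240)). The plug is at (385,330) and both pins stand on the pad. Descend and close.

Call:
{"op": "send_rows", "data": {"increments": [[[0.04, 0.003, 0, 0.01, 0, 0, 0], [0.04, 0.003, 0, 0.017, 0, 0, 0], [0.04, 0.003, 0, 0.017, 0, 0, 0], [0.0, 0.003, 0, 0.017, 0, 0, 0], [0.0, 0.003, 0, 0.017, 0, 0, 0]]], "grip_force": 30}}

```text
time_s: 3.8
eef_pos: [0.6067, 0.0679, 0.0128]
tool_rot: [2.221, 2.221, 0.001]
wrist_force: [-0.2, 0.5, -0.7]
grip_width: 0.004
grasp_force: 0.0
```

Call:
{"op": "send_rows", "data": {"increments": [[[0.0, 0, 0, 0, 0, 0, 0], [0.0, 0, 0, 0, 0, 0, 0], [0.0, 0, 0, 0, 0, 0, 0]]]}}

```text
time_s: 4.18
eef_pos: [0.6062, 0.0679, 0.012]
tool_rot: [-2.221, -2.222, 0.0]
wrist_force: [-0.4, 0.4, 0.9]
grip_width: -0.0001
grasp_force: 0.0
```

Too high (12 mm): reopen, go down 7 mm, close again.

Call:
{"op": "send_rows", "data": {"increments": [[[0.04, 0, 0, -0.01, 0, 0, 0], [0.04, 0, 0, -0.01, 0, 0, 0], [0.04, 0, 0, -0.01, 0, 0, 0]]]}}

```text
time_s: 4.55
eef_pos: [0.6064, 0.068, 0.0224]
tool_rot: [2.221, 2.221, 0.001]
wrist_force: [0.2, 0.6, -0.6]
grip_width: 0.0399
grasp_force: 0.0
```

```bash
python3 - <<'E'
from h import *
for c in("scene","top"):
    t=viewer.get_image(c);h=cv2.cvtColor(t["color"],cv2.COLOR_RGB2HSV);H,S,V=cv2.split(h)
    m=((H<10)|(H>170))&(S>110)&(V>60)
    n,l,st,ce=cv2.connectedComponentsWithStats(m.astype(np.uint8))
    for i in range(1,n):
        w=ray(t,[ce[i]],.009)[0]
        if st[i,4]>4 and .44<w[0]<.66 and -.04<w[1]<.14:
            p=ray(t,np.argwhere(l==i)[:,::-1],.009)[:,:2];ax=np.linalg.eigh(np.cov(p.T))[1][:,1]
            print(c,st[i,4],np.round(ce[i],1),np.round(w,4),np.round(np.degrees(np.arctan2(ax[1],ax[0]))%180,1),p.min(0),p.max(0))
E
```

```text
scene 31 [306.  236.9] [0.6065 0.074  0.009 ] 92.6 [0.60217762 0.05817822] [0.61144643 0.09340957]
scene 45 [346.6 255.6] [0.4788 0.0784 0.009 ] 106.2 [0.47008646 0.05980869] [0.48696191 0.09614355]
```

Call:
{"op": "send_rows", "data": {"increments": [[[0.04, 0, 0, 0.0165, 0, 0, 0], [0.04, 0, 0, 0.0165, 0, 0, 0], [0.0, 0, 0, 0.0165, 0, 0, 0], [0.0, 0, 0, 0.0165, 0, 0, 0], [0.0, 0, 0, 0.0165, 0, 0, 0]]]}}

```text
time_s: 5.28
eef_pos: [0.6065, 0.068, 0.0059]
tool_rot: [2.221, 2.221, 0.001]
wrist_force: [-0.1, 0.4, -0.1]
grip_width: -0.0002
grasp_force: 0.0
```

Call:
{"op": "send_rows", "data": {"increments": [[[0.0, 0, 0, 0, 0, 0, 0], [0.0, 0, 0, 0, 0, 0, 0]]]}}

```text
time_s: 5.52
eef_pos: [0.6063, 0.0679, 0.0057]
tool_rot: [2.221, 2.221, 0.0]
wrist_force: [-0.6, -0.1, 0.0]
grip_width: 0.0001
grasp_force: 0.0
```

Closed on nothing again, so look.

```bash
python3 - <<'E'
from h import *
im=viewer.get_image("scene");t=viewer.get_image("top");s=observe()
a=cv2.resize(im["color"][195:265,275:355,::-1],(640,560),interpolation=cv2.INTER_CUBIC);cv2.imwrite("pics/cl2.png",a)
print((proj(im,[[.607,.067,.009],s["eef_pos"]])-[275,195])*8, s["eef_pos"])
E
```

```text
[[256.62522909 320.3576546 ]
 [257.46181481 329.05337752]] [0.60623275 0.06794473 0.00558661]
```

View pics/cl2.png

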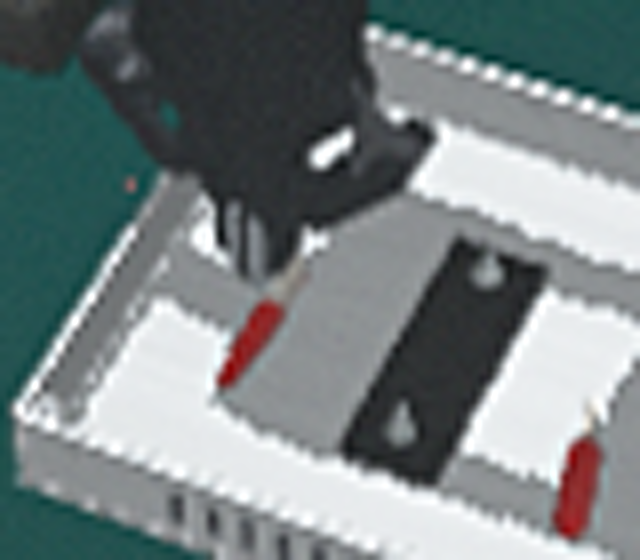

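The shut tips appear at crop (255,275), while the reported TCP projects to (257,329). So the tips really seem to be about 25 mm higher than reported. Open and feel downwards carefully, in small steps.

Call:
{"op": "send_rows", "data": {"increments": [[[0.04, 0, 0, 0, 0, 0, 0], [0.04, 0, 0, 0, 0, 0, 0], [0.04, 0, 0, 0, 0, 0, 0], [0.04, 0, 0, 0.003, 0, 0, 0], [0.04, 0, 0, 0.006, 0, 0, 0]]]}}

```text
time_s: 6.25
eef_pos: [0.6061, 0.068, -0.0007]
tool_rot: [-2.221, -2.222, 0.0]
wrist_force: [-0.8, -0.1, 0.3]
grip_width: 0.0399
grasp_force: 0.0
```

```bash
python3 - <<'E'
from h import *
t=viewer.get_image("top");s=observe();print(s["eef_pos"],s["wrist_force"])
im=viewer.get_image("scene")
a=cv2.resize(t["color"][150:230,250:350,::-1],(600,480),interpolation=cv2.INTER_CUBIC);
print((proj(t,[s["eef_pos"],s["eef_pos"]+[0,0,.025]])-[250,150])*6)
cv2.imwrite("pics/cl3.png",a)
# ray of closed tip in scene at several heights
print(np.round(ray(im,[[306.9,229.4]],.006),4),np.round(ray(im,[[306.9,229.4]],.03),4))
E
```

```text
[ 0.60571612  0.06791523 -0.00130625] [-0.60041265 -0.49812683  0.13323607]
[[299.55605268 275.04739291]
 [296.37526047 268.19700356]]
[[0.6184 0.0477 0.006 ]] [[0.6087 0.064  0.03  ]]
```

View pics/cl3.png

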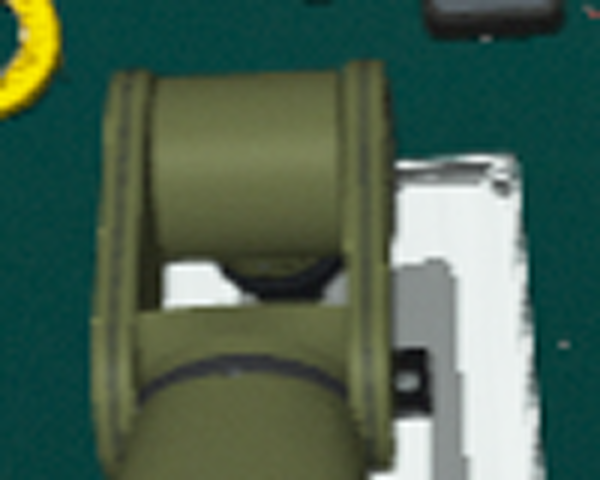

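The top view shows only the wrist over the case. Reported z is already below the floor with no contact, which confirms a height offset of roughly 24 mm. Continue down, then close.

Call:
{"op": "send_rows", "data": {"increments": [[[0.04, 0, 0, 0.004, 0, 0, 0], [0.04, 0, 0, 0.008, 0, 0, 0], [0.04, 0, 0, 0.012, 0, 0, 0], [0.04, 0, 0, 0.014, 0, 0, 0]]]}}

```text
time_s: 6.85
eef_pos: [0.606, 0.0679, -0.015]
tool_rot: [-2.221, -2.221, 0.001]
wrist_force: [0.2, 0.2, 0.3]
grip_width: 0.0401
grasp_force: 0.0
```

Call:
{"op": "send_rows", "data": {"increments": [[[0.0, 0, 0, 0, 0, 0, 0], [0.0, 0, 0, 0, 0, 0, 0], [0.0, 0, 0, 0, 0, 0, 0], [0.0, 0, 0, 0, 0, 0, 0]]]}}

```text
time_s: 7.35
eef_pos: [0.6063, 0.0679, -0.0143]
tool_rot: [2.221, 2.222, 0.0]
wrist_force: [0.4, -0.5, -0.1]
grip_width: 0.0
grasp_force: 0.0
```

Call:
{"op": "send_rows", "data": {"increments": [[[0.04, 0, 0, 0, 0, 0, 0], [0.04, 0, 0, 0, 0, 0, 0], [0.04, 0, 0, 0, 0, 0, 0], [0.04, 0, 0, 0.004, 0, 0, 0], [0.04, 0, 0, 0.007, 0, 0, 0]]]}}

```text
time_s: 7.98
eef_pos: [0.606, 0.068, -0.0219]
tool_rot: [-2.221, -2.221, 0.0]
wrist_force: [0.1, 0.5, 0.6]
grip_width: 0.0398
grasp_force: 0.0
```

Call:
{"op": "send_rows", "data": {"increments": [[[0.0, 0, 0, 0, 0, 0, 0], [0.0, 0, 0, 0, 0, 0, 0], [0.0, 0, 0, 0, 0, 0, 0], [0.0, 0, 0, 0, 0, 0, 0]]]}}

```text
time_s: 8.48
eef_pos: [0.6063, 0.0679, -0.0213]
tool_rot: [2.221, 2.221, 0.0]
wrist_force: [0.3, -0.8, -0.1]
grip_width: -0.0003
grasp_force: 0.0
```

Call:
{"op": "send_rows", "data": {"increments": [[[0.04, 0, 0, 0, 0, 0, 0], [0.04, 0, 0, 0, 0, 0, 0], [0.04, 0, 0, 0, 0, 0, 0], [0.04, 0, 0, 0.003, 0, 0, 0], [0.04, 0, 0, 0.006, 0, 0, 0]]]}}

```text
time_s: 9.1
eef_pos: [0.6061, 0.0679, -0.0277]
tool_rot: [-2.221, -2.222, 0.0]
wrist_force: [-0.4, 0.6, -0.3]
grip_width: 0.0401
grasp_force: 0.0
```

```bash
python3 - <<'E'
from h import *
im=viewer.get_image("scene");s=observe();print(s["eef_pos"],s["wrist_force"])
a=cv2.resize(im["color"][195:265,275:355,::-1],(640,560),interpolation=cv2.INTER_CUBIC);cv2.imwrite("pics/cl4.png",a)
E
```

```text
[ 0.60571564  0.06791621 -0.02827668] [-0.01767061  1.0625214  -0.707854  ]
```

View pics/cl4.png

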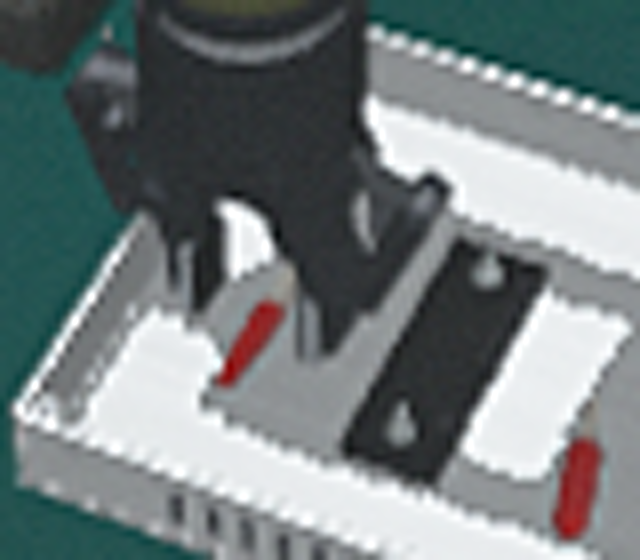

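The fingertips at (205,310) and (325,355) now straddle the clip at the boot/jaw joint, near the floor. Close.

Call:
{"op": "send_rows", "data": {"increments": [[[0.0, 0, 0, 0, 0, 0, 0], [0.0, 0, 0, 0, 0, 0, 0], [0.0, 0, 0, 0, 0, 0, 0], [0.0, 0, 0, 0, 0, 0, 0]]]}}

```text
time_s: 9.65
eef_pos: [0.6062, 0.0679, -0.0274]
tool_rot: [2.221, 2.221, 0.0]
wrist_force: [0.0, -0.1, 0.4]
grip_width: 0.0081
grasp_force: 29.9
```

Gripped (8 mm, 30 N). Lift and carry towards the clip tray (front tray).

Call:
{"op": "send_rows", "data": {"increments": [[[0.0, 0, 0, -0.035, 0, 0, 0], [0.0, 0, 0, -0.08, 0, 0, 0], [0.0, 0.045, -0.033, -0.08, 0, 0, 0], [0.0, 0.09, -0.067, -0.08, 0, 0, 0], [0.0, 0.136, -0.1, -0.08, 0, 0, 0]]]}}

```text
time_s: 10.28
eef_pos: [0.5052, 0.205, 0.0528]
tool_rot: [2.222, 2.22, 0.001]
wrist_force: [-0.2, 0.3, -0.0]
grip_width: 0.0078
grasp_force: 29.8
```

Call:
{"op": "send_rows", "data": {"increments": [[[0.0, 0.045, -0.033, 0, 0, 0, 0], [0.0, 0.09, -0.067, 0, 0, 0, 0], [0.0, 0.136, -0.1, 0, 0, 0, 0], [0.0, 0.136, -0.1, 0.03, 0, 0, 0], [0.0, 0.136, -0.1, 0.03, 0, 0, 0]]]}}

```text
time_s: 10.9
eef_pos: [0.4037, 0.3391, 0.0202]
tool_rot: [-2.219, -2.223, 0.008]
wrist_force: [-0.3, -0.0, -0.6]
grip_width: 0.0077
grasp_force: 29.8
```

```bash
python3 - <<'E'
from h import *
im=viewer.get_image("scene");s=observe();print(s["eef_pos"],s["wrist_force"],s["grip_width"],s["grasp_force"])
p=(proj(im,[s["eef_pos"],s["eef_pos"]+[0,0,.034]])-[200,200]);print(p*3.5)
a=cv2.resize(im["color"][200:370,200:400,::-1],(700,595),interpolation=cv2.INTER_CUBIC);cv2.imwrite("pics/tr1.png",a)
E
```

```text
[0.40515794 0.3393539  0.02164751] [ 0.65372308 -0.25611956  0.39132747] 0.007887855958847875 29.82619285583496
[[440.77022064 507.94326409]
 [441.00825791 484.67932528]]
```

View pics/tr1.png

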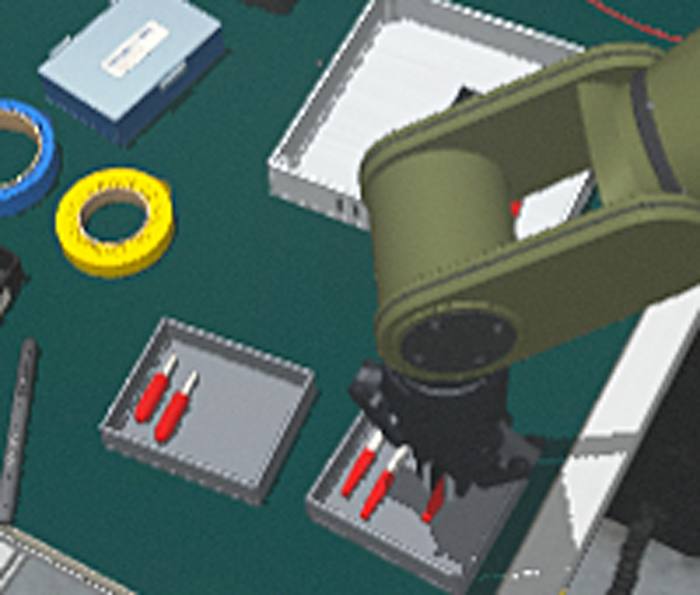

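The clip hangs in the grip over the free half of the front (clip) tray, at (432,505). Lower, release, rise.

Call:
{"op": "send_rows", "data": {"increments": [[[0.0, 0, 0, 0.03, 0, 0, 0], [0.0, 0, 0, 0.045, 0, 0, 0], [0.0, 0, 0, 0.045, 0, 0, 0], [0.025, 0, 0, 0.045, 0, 0, 0], [0.025, 0, 0, 0.045, 0, 0, 0]]]}}

```text
time_s: 11.58
eef_pos: [0.4071, 0.3404, -0.0212]
tool_rot: [2.221, 2.221, 0.003]
wrist_force: [-0.3, -1.1, 0.4]
grip_width: 0.0252
grasp_force: 0.0
```

Call:
{"op": "send_rows", "data": {"increments": [[[0.03, 0, 0, -0.002, 0, 0, 0], [0.03, 0, 0, -0.04, 0, 0, 0], [0.03, 0, 0, -0.08, 0, 0, 0]]]}}

```text
time_s: 11.95
eef_pos: [0.4057, 0.3396, 0.0583]
tool_rot: [-2.221, -2.222, 0.002]
wrist_force: [1.3, 0.8, -0.1]
grip_width: 0.03
grasp_force: 0.0
```

Call:
{"op": "send_rows", "data": {"increments": [[[0.03, -0.053, 0.015, 0, 0, 0, -4], [0.03, -0.106, 0.03, 0, 0, 0, -8], [0.03, -0.159, 0.045, 0, 0, 0, -12], [0.03, -0.212, 0.06, 0, 0, 0, -16.5], [0.03, -0.2626, 0.0733, 0, 0, 0, -16.5]]]}}

```text
time_s: 12.58
eef_pos: [0.4801, 0.0756, 0.0583]
tool_rot: [1.878, 2.517, 0.002]
wrist_force: [-0.4, 1.1, -0.5]
grip_width: 0.0298
grasp_force: 0.0
```

```bash
python3 - <<'E'
from h import *
c="scene";t=viewer.get_image(c);s=observe();print(s["eef_pos"],s["tool_rot"])
H,S,V=cv2.split(cv2.cvtColor(t["color"],cv2.COLOR_RGB2HSV));m=((H<10)|(H>170))&(S>110)&(V>60)
n,l,st,ce=cv2.connectedComponentsWithStats(m.astype(np.uint8))
for i in range(1,n):
    w=ray(t,[ce[i]],.009)[0]
    if st[i,4]>4 and .35<w[0]<.66 and -.04<w[1]<.42: print(st[i,4],np.round(ce[i],1),np.round(w,4))
E
```

```text
[0.48157575 0.07081399 0.05855995] [ 1.88098638e+00  2.51075867e+00 -1.98066661e-03]
45 [346.6 255.6] [0.4788 0.0784 0.009 ]
68 [242.8 313.1] [0.6296 0.3553 0.009 ]
71 [248.4 318.7] [0.6089 0.3616 0.009 ]
50 [301.8 334.1] [0.4723 0.336  0.009 ]
54 [307.5 340.5] [0.4523 0.344  0.009 ]
53 [323.8 349.8] [0.4068 0.3467 0.009 ]
```

The clip rests in its tray. Descend on the plug.

Call:
{"op": "send_rows", "data": {"increments": [[[0.03, 0, 0, 0, 0, 0, 0], [0.03, 0, 0, 0.03, 0, 0, 0], [0.03, 0, 0, 0.06, 0, 0, 0], [0.03, 0, 0, 0.08, 0, 0, 0], [0.03, 0, 0, 0.086, 0, 0, 0]]]}}

```text
time_s: 13.25
eef_pos: [0.478, 0.0785, -0.0298]
tool_rot: [-1.876, -2.517, 0.002]
wrist_force: [1.0, 0.1, -1.2]
grip_width: 0.03
grasp_force: 0.0
```

Call:
{"op": "send_rows", "data": {"increments": [[[0.03, 0, 0, 0, 0, 0, 0], [0.0, 0, 0, 0, 0, 0, 0], [0.0, 0, 0, 0, 0, 0, 0], [0.0, 0, 0, 0, 0, 0, 0]]]}}

```text
time_s: 13.75
eef_pos: [0.4807, 0.0776, -0.0272]
tool_rot: [1.879, 2.516, 0.003]
wrist_force: [-1.0, 1.1, 5.8]
grip_width: 0.0098
grasp_force: 31.7
```

Call:
{"op": "send_rows", "data": {"increments": [[[0.0, 0, 0, -0.02, 0, 0, 0], [0.0, 0, 0, -0.05, 0, 0, 0], [0.0, 0, 0, -0.085, 0, 0, 0]]]}}

```text
time_s: 14.12
eef_pos: [0.4786, 0.0771, 0.0567]
tool_rot: [-1.879, -2.516, 0.002]
wrist_force: [0.9, -0.3, -0.4]
grip_width: 0.0098
grasp_force: 31.1
```

Call:
{"op": "send_rows", "data": {"increments": [[[0.0, 0.045, 0.03, 0, 0, 0, 2], [0.0, 0.095, 0.063, 0, 0, 0, 4], [0.0, 0.145, 0.097, 0, 0, 0, 7], [0.0, 0.195, 0.13, 0, 0, 0, 11], [0.0, 0.2465, 0.1643, 0, 0, 0, 11]]]}}

```text
time_s: 14.75
eef_pos: [0.5673, 0.3619, 0.0563]
tool_rot: [2.113, 2.325, -0.001]
wrist_force: [1.5, 0.5, 0.1]
grip_width: 0.0101
grasp_force: 31.1
```

```bash
python3 - <<'E'
from h import *
c="scene";t=viewer.get_image(c);s=observe();print(s["eef_pos"],s["tool_rot"],s["grip_width"],s["grasp_force"])
H,S,V=cv2.split(cv2.cvtColor(t["color"],cv2.COLOR_RGB2HSV));m=((H<10)|(H>170))&(S>110)&(V>60)
n,l,st,ce=cv2.connectedComponentsWithStats(m.astype(np.uint8))
for i in range(1,n):
  if st[i,4]>4:
    w=ray(t,[ce[i]],.009)[0]; w2=ray(t,[ce[i]],.09)[0]
    if .35<w[0]<.68 and -.04<w[1]<.42: print(st[i,4],np.round(ce[i],1),np.round(w,4),np.round(w2,3))
E
```

```text
[0.56875712 0.36866652 0.05629333] [-2.10799187 -2.32732432 -0.00846764] 0.009608171503477057 31.137975454330444
69 [242.7 313.1] [0.6297 0.3554 0.009 ] [0.596 0.389 0.09 ]
34 [256.9 312.3] [0.5999 0.3369 0.009 ] [0.568 0.371 0.09 ]
72 [248.4 318.7] [0.6088 0.3616 0.009 ] [0.577 0.394 0.09 ]
52 [301.8 334.3] [0.4723 0.3364 0.009 ] [0.45  0.371 0.09 ]
53 [307.5 340.4] [0.4524 0.3439 0.009 ] [0.431 0.378 0.09 ]
53 [323.8 349.8] [0.4068 0.3467 0.009 ] [0.389 0.381 0.09 ]
```

Call:
{"op": "send_rows", "data": {"increments": [[[0.0, 0, 0, 0.03, 0, 0, 0], [0.0, 0, 0, 0.06, 0, 0, 0], [0.0, 0, 0, 0.082, 0, 0, 0], [0.0, 0, 0, 0.082, 0, 0, 0], [0.025, 0, 0, 0.082, 0, 0, 0]]]}}

```text
time_s: 15.42
eef_pos: [0.5675, 0.3603, -0.0248]
tool_rot: [2.112, 2.325, 0.001]
wrist_force: [-0.4, 0.3, 0.6]
grip_width: 0.0247
grasp_force: 0.0
```

Call:
{"op": "send_rows", "data": {"increments": [[[0.025, 0, 0, 0, 0, 0, 0], [0.03, 0, 0, -0.03, 0, 0, 0], [0.03, 0, 0, -0.08, 0, 0, 0], [0.03, 0, 0, -0.13, 0, 0, 0]]]}}

```text
time_s: 15.92
eef_pos: [0.5669, 0.3602, 0.1064]
tool_rot: [2.112, 2.325, 0.0]
wrist_force: [0.5, -0.7, 0.3]
grip_width: 0.0301
grasp_force: 0.0
```

```bash
python3 - <<'E'
from h import *
s=observe();print(s["time_s"],s["eef_pos"],s["tool_rot"])
t0=viewer.get_image("scene");np.save("s1.npy",t0,allow_pickle=True)
H,S,V=cv2.split(cv2.cvtColor(t0["color"],cv2.COLOR_RGB2HSV));m=((H<10)|(H>170))&(S>110)&(V>60)
n,l,st,ce=cv2.connectedComponentsWithStats(m.astype(np.uint8))
for i in range(1,n):
  if st[i,4]>4:
    w=ray(t0,[ce[i]],.009)[0]
    if .35<w[0]<.68 and -.04<w[1]<.42: print(st[i,4],np.round(ce[i],1),np.round(w,4))
for q in("terminal",): print([(np.round(a["xyz"],3),a["p"]) for a in nets.search_frame("scene",q)[:4]])
im=np.load("top0.npy",allow_pickle=True).item();im2=np.load("scene0.npy",allow_pickle=True).item()
f=lambda i,c,w,h,W,Hh:cv2.resize(i["color"][c[1]-h//2:c[1]+h//2,c[0]-w//2:c[0]+w//2,::-1],(W,Hh),interpolation=cv2.INTER_CUBIC)
# montage: terminal top/scene, pad top/scene (s1), 40x28 px, scale 10 -> 400x280
a=np.vstack([np.hstack([f(im,(410,234),40,28,400,280),f(im2,(397,172),40,28,400,280)]),np.hstack([f(im,(306,214),40,28,400,280),f(im2,(325,240),40,28,400,280)])])
cv2.imwrite("pics/m2.png",a)
E
```

```text
15.925 [0.56689934 0.36019892 0.10642439] [2.11212860e+00 2.32540132e+00 4.80731731e-04]
68 [242.8 313.1] [0.6296 0.3553 0.009 ]
72 [248.4 318.7] [0.6088 0.3616 0.009 ]
70 [262.9 325.7] [0.5671 0.361  0.009 ]
52 [301.9 334.2] [0.4722 0.3361 0.009 ]
55 [307.4 340.5] [0.4525 0.3443 0.009 ]
53 [323.9 349.8] [0.4067 0.3467 0.009 ]
[]
```

View pics/m2.png

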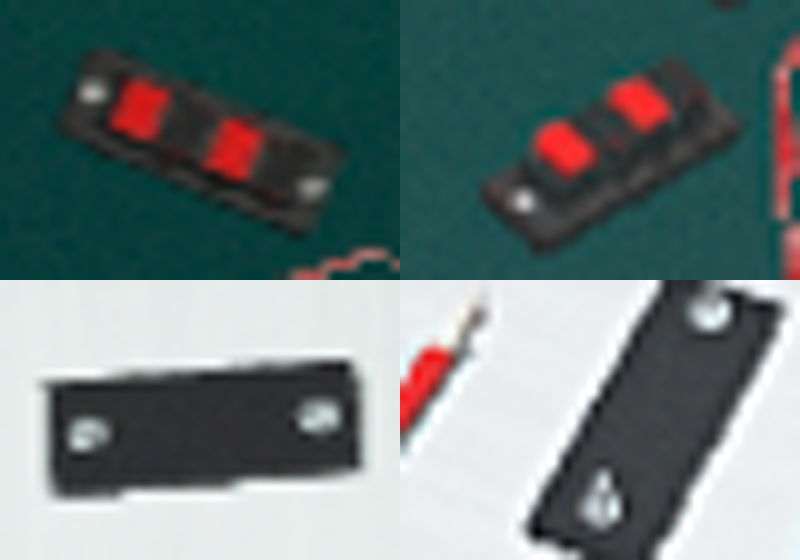

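The montage shows the block's screws at top-view (398.7,228.7) and (420.8,238.2), and the pad with its pin seats at top-view (294.3,215) and (317.3,213.2). The plug rests in the rear tray.

```bash
python3 - <<'E'
from h import *
t=np.load("top0.npy",allow_pickle=True).item();S=np.load("scene0.npy",allow_pickle=True).item()
T=lambda o,ps:[(o[0]+x/10-.5,o[1]+y/10-.5) for x,y in ps]
def pr(n,a):
    d=a[0]-a[-1];print(n,np.round(a[:,:2],4).tolist(),"mid",np.round(a.mean(0)[:2],4),"len",round(np.hypot(*d[:2]),4),"deg",round(np.degrees(np.arctan2(d[1],d[0])),1))
pr("scr top",ray(t,T((390,220),[(92,92),(313,187)]),.0095))
pr("scr scene",ray(S,T((377,158),[(123,200)]),.0095))
# foot outline corners, top (z~.009): 
pr("levers top",ray(t,T((390,220),[(141,108),(237,150)]),.026))
pr("levers scene",ray(S,T((377,158),[(165,149),(240,103)]),.026))
pr("pins top",ray(t,T((286,200),[(88,155),(318,137)]),.013))
pr("pins scene",ray(S,T((305,226),[(200,225),(310,33)]),.012))
pr("pintip scene",ray(S,T((305,226),[(203,195)]),.025))
pc=ray(t,T((286,200),[(48,104),(352,81),(360,188),(55,215)]),.011);print("pad",np.round(pc.mean(0),4))
c=ray(t,[(0,0)],0)
# case rim outer corners prediction for pose check
for cx,cy,a in((.544,.048,3.6),):
    r=np.radians(a);R=np.array([[np.cos(r),-np.sin(r)],[np.sin(r),np.cos(r)]])
    P=[(*(R@[sx*.113,sy*.103]+[cx,cy]),.04) for sx in(-1,1) for sy in(-1,1)]
    print("rim pred top",np.round(proj(t,P),1).tolist())
E
```

```text
scr top [[0.4934, -0.2438], [0.4623, -0.3117]] mid [ 0.4778 -0.2777] len 0.0747 deg 65.4
scr scene [[0.4929, -0.2448]] mid [ 0.4929 -0.2448] len 0.0 deg 0.0
levers top [[0.487, -0.2561], [0.4734, -0.2853]] mid [ 0.4802 -0.2707] len 0.0322 deg 65.1
levers scene [[0.4852, -0.2554], [0.4725, -0.2846]] mid [ 0.4788 -0.27  ] len 0.0319 deg 66.4
pins top [[0.5424, 0.0854], [0.5468, 0.0123]] mid [0.5446 0.0489] len 0.0733 deg 93.4
pins scene [[0.5423, 0.0857], [0.546, 0.0123]] mid [0.5441 0.049 ] len 0.0735 deg 92.9
pintip scene [[0.5418, 0.0849]] mid [0.5418 0.0849] len 0.0 deg 0.0
pad [0.5445 0.0487 0.011 ]
rim pred top [[341.7, 247.1], [275.0, 252.5], [335.5, 175.2], [270.4, 180.5]]
```

Call:
{"op": "send_rows", "data": {"increments": [[[0.045, -0.056, -0.0135, 0, 0, 0, 3], [0.045, -0.113, -0.027, 0, 0, 0, 6], [0.045, -0.17, -0.0405, 0, 0, 0, 9], [0.045, -0.226, -0.054, 0, 0, 0, 12], [0.045, -0.282, -0.0676, 0, 0, 0, 15]]]}}

```text
time_s: 16.65
eef_pos: [0.5263, 0.0714, 0.1048]
tool_rot: [2.399, 2.028, 0.001]
wrist_force: [0.8, -0.2, -0.3]
grip_width: 0.0448
grasp_force: 0.0
```

Call:
{"op": "send_rows", "data": {"increments": [[[0.045, -0.058, 0.0015, 0, 0, 0, 3], [0.045, -0.116, 0.003, 0, 0, 0, 6], [0.045, -0.174, 0.0045, 0, 0, 0, 9], [0.045, -0.232, 0.006, 0, 0, 0, 12], [0.045, -0.29, 0.0076, 0, 0, 0, 15]]]}}

```text
time_s: 17.27
eef_pos: [0.4859, -0.216, 0.1049]
tool_rot: [2.643, 1.697, 0.001]
wrist_force: [0.4, -0.1, 0.2]
grip_width: 0.0449
grasp_force: 0.0
```

Call:
{"op": "send_rows", "data": {"increments": [[[0.045, -0.04, 0.012, 0, 0, 0, 0], [0.045, -0.062, 0.0185, 0, 0, 0, 0], [0.045, -0.062, 0.0185, 0.03, 0, 0, 0], [0.045, -0.062, 0.0185, 0.06, 0, 0, 0], [0.045, -0.062, 0.0185, 0.06, 0, 0, 0]]]}}

```text
time_s: 17.9
eef_pos: [0.4754, -0.2768, 0.0418]
tool_rot: [-2.638, -1.696, 0.003]
wrist_force: [-0.5, -0.5, -0.1]
grip_width: 0.0453
grasp_force: 0.0
```

```bash
cat > d.py <<'E'
from h import *
from scipy.spatial.transform import Rotation as Ro
import sys
tx,ty,tz,yaw=map(float,sys.argv[1:])
s=observe();R=Ro.from_rotvec(s["tool_rot"]).as_matrix();p=s["eef_pos"]
print("t",s["time_s"],"pos",np.round(p,4),"yaw",np.degrees(np.arctan2(R[1,0],R[0,0])),"tilt",R[2,2])
print("shift tool",np.round(R.T@(np.array([tx,ty,tz])-p),4),"turn z", -(yaw-np.degrees(np.arctan2(R[1,0],R[0,0]))))
E
python3 d.py .4775 -.278 -.026 65.5
```

```text
t 17.9 pos [ 0.4754 -0.2768  0.0418] yaw 65.49033853361556 tilt -0.9999830756285079
shift tool [-0.0002  0.0028  0.0678] turn z -0.009661466384443429
```

Call:
{"op": "send_rows", "data": {"increments": [[[0.045, 0, 0, 0, 0, 0, 0], [0.045, 0, 0, 0.02, 0, 0, 0], [0.045, 0, 0, 0.04, 0, 0, 0], [0.045, 0, 0, 0.055, 0, 0, 0], [0.045, 0, 0, 0.055, 0, 0, 0]]]}}

```text
time_s: 18.52
eef_pos: [0.476, -0.2771, -0.0129]
tool_rot: [-2.639, -1.697, 0.003]
wrist_force: [0.5, -1.0, 0.1]
grip_width: 0.045
grasp_force: 0.0
```

```bash
python3 d.py .4775 -.278 -.026 65.5; python3 - <<'E'
from h import *
im=viewer.get_image("scene");s=observe();print(s["eef_pos"])
print((proj(im,[[.4775,-.278,.02],s["eef_pos"]+[0,0,.036]])-[365,135])*9)
cv2.imwrite("pics/tm.png",cv2.resize(im["color"][135:200,365:445,::-1],(720,585),interpolation=cv2.INTER_CUBIC))
E
```

```text
t 18.525 pos [ 0.476  -0.2771 -0.0129] yaw 65.5090805642993 tilt -0.9999900706771276
shift tool [-0.0002  0.0018  0.0131] turn z 0.009080564299296157
[ 0.47690471 -0.27768574 -0.01167663]
[[296.60507215 314.76130599]
 [299.25694162 306.97939413]]
```

View pics/tm.png

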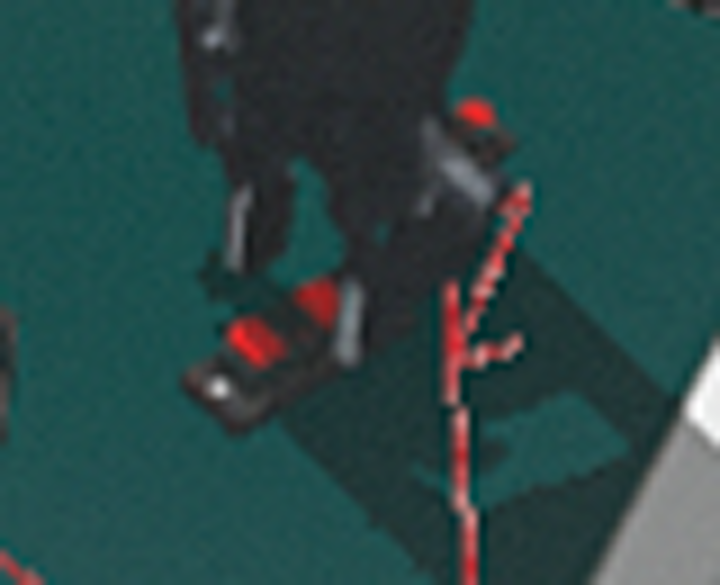

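The fingers (tips at (235,268) and (348,360)) straddle the block's middle. Go down 12 mm and close.

Call:
{"op": "send_rows", "data": {"increments": [[[0.045, 0, 0, 0.006, 0, 0, 0], [0.045, 0, 0, 0.012, 0, 0, 0], [0.045, 0, 0, 0.012, 0, 0, 0]]], "grip_force": 50}}

```text
time_s: 18.95
eef_pos: [0.4772, -0.278, -0.0229]
tool_rot: [-2.641, -1.699, 0.001]
wrist_force: [0.4, 0.4, -0.5]
grip_width: 0.045
grasp_force: 0.0
```

Call:
{"op": "send_rows", "data": {"increments": [[[0.01, 0, 0, 0, 0, 0, 0], [0.01, 0, 0, 0, 0, 0, 0], [0.01, 0, 0, 0, 0, 0, 0], [0.01, 0, 0, 0, 0, 0, 0]]]}}

```text
time_s: 19.45
eef_pos: [0.478, -0.2785, -0.022]
tool_rot: [2.641, 1.699, 0.001]
wrist_force: [0.3, -0.1, 2.7]
grip_width: 0.0199
grasp_force: 49.3
```

Call:
{"op": "send_rows", "data": {"increments": [[[0.01, 0, 0, -0.01, 0, 0, 0], [0.01, 0, 0, -0.035, 0, 0, 0], [0.01, 0, 0, -0.06, 0, 0, 0], [0.01, 0, 0, -0.085, 0, 0, 0], [0.01, 0, 0, -0.085, 0, 0, 0]]]}}

```text
time_s: 20.08
eef_pos: [0.4791, -0.2793, 0.0652]
tool_rot: [2.638, 1.697, 0.003]
wrist_force: [0.3, -0.4, -0.0]
grip_width: 0.0202
grasp_force: 49.1
```

```bash
python3 d.py .5444 .0489 .063 93.3; python3 - <<'E'
from h import *
s=observe();print(s["grip_width"],s["grasp_force"])
im=viewer.get_image("scene")
H,S,V=cv2.split(cv2.cvtColor(im["color"],cv2.COLOR_RGB2HSV));m=((H<10)|(H>170))&(S>110)&(V>60)
n,l,st,ce=cv2.connectedComponentsWithStats(m.astype(np.uint8))
for i in range(1,n):
    if st[i,4]>4 and 340<ce[i][0]<440 and 120<ce[i][1]<200: print(st[i,4],np.round(ce[i],1),np.round(ray(im,[ce[i]],.026+.085)[0],4))
E
```

```text
t 20.075 pos [ 0.4791 -0.2793  0.0652] yaw 65.50788333302526 tilt -0.999986409301408
shift tool [ 0.3257 -0.0767  0.0015] turn z -27.792116666974735
0.020208409434444692 49.05912101268768
5 [400.6 145.8] [ 0.4833 -0.2867  0.111 ]
9 [417.7 147.1] [ 0.4365 -0.305   0.111 ]
26 [395.  150.9] [ 0.4894 -0.2584  0.111 ]
5 [413.6 150.2] [ 0.4423 -0.2868  0.111 ]
17 [419.1 161.6] [ 0.4107 -0.249   0.111 ]
7 [341.6 168.7] [ 0.5953 -0.119   0.111 ]
29 [415.3 171.4] [ 0.4061 -0.2069  0.111 ]
11 [362.6 169.1] [ 0.5418 -0.1455  0.111 ]
14 [362.1 174.1] [ 0.5347 -0.1269  0.111 ]
11 [351.3 181.6] [ 0.5489 -0.0862  0.111 ]
7 [415.9 185.3] [ 0.3853 -0.1569  0.111 ]
11 [416.7 197.4] [ 0.3671 -0.116   0.111 ]
```

The block is up, with its lever at the expected height. Carry it over the wall.

Call:
{"op": "send_rows", "data": {"increments": [[[0.01, 0.045, -0.0105, 0, 0, 0, -4], [0.01, 0.095, -0.022, 0, 0, 0, -8], [0.01, 0.145, -0.0335, 0, 0, 0, -12], [0.01, 0.195, -0.045, 0, 0, 0, -16], [0.01, 0.244, -0.0565, 0, 0, 0, -20]]]}}

```text
time_s: 20.75
eef_pos: [0.5262, -0.0309, 0.0607]
tool_rot: [-2.303, -2.134, 0.003]
wrist_force: [0.5, -0.1, -0.7]
grip_width: 0.0199
grasp_force: 49.1
```

Call:
{"op": "send_rows", "data": {"increments": [[[0.01, 0.02, 0.002, 0, 0, 0, -2], [0.01, 0.04, 0.004, 0, 0, 0, -4], [0.01, 0.06, 0.006, 0, 0, 0, -6], [0.01, 0.06, 0.006, 0, 0, 0, -6], [0.01, 0.06, 0.006, 0, 0, 0, -6]]]}}

```text
time_s: 21.38
eef_pos: [0.5377, 0.0263, 0.062]
tool_rot: [-2.192, -2.25, 0.001]
wrist_force: [0.9, 0.2, -0.7]
grip_width: 0.0201
grasp_force: 49.1
```

```bash
python3 d.py .5444 .0489 .013 93.3; python3 d.py .5444 .0489 .013 93.3|tail -1; python3 - <<'E'
from h import *
from scipy.spatial.transform import Rotation as Ro
im=viewer.get_image("scene");s=observe();print(s["eef_pos"],s["grip_width"])
R=Ro.from_rotvec(s["tool_rot"]).as_matrix()
H,S,V=cv2.split(cv2.cvtColor(im["color"],cv2.COLOR_RGB2HSV));m=((H<10)|(H>170))&(S>110)&(V>60)
n,l,st,ce=cv2.connectedComponentsWithStats(m.astype(np.uint8))
for i in range(1,n):
    w=ray(im,[ce[i]],.111)[0]
    if st[i,4]>4 and .47<w[0]<.62 and -.05<w[1]<.15: print(st[i,4],np.round(ce[i],1),np.round(w,4))
p=s["eef_pos"];
for d in(.0236,-.0085): print("lever pred",proj(im,[[*(p[:2]+d*R[:2,0]),.111]]))
E
```

```text
t 21.375 pos [0.5377 0.0263 0.062 ] yaw 91.49430685962393 tilt -0.9999995366405139
shift tool [0.0224 0.0074 0.049 ] turn z -1.8056931403760643
shift tool [0.0224 0.0074 0.049 ] turn z -1.8056931403760643
[0.53774896 0.02608926 0.06219947] 0.02001922562052938
18 [336.7 208.7] [0.54  0.021 0.111]
32 [333.1 217.2] [0.5352 0.0515 0.111 ]
lever pred [[332.74044185 216.45800123]]
lever pred [[337.98134578 208.11533529]]
```

Call:
{"op": "send_rows", "data": {"increments": [[[0.01, 0.012, 0.004, 0, 0, 0, -1], [0.01, 0.0224, 0.0074, 0, 0, 0, -1.8], [0.01, 0.0224, 0.0074, 0.01, 0, 0, -1.8], [0.01, 0.0224, 0.0074, 0.02, 0, 0, -1.8], [0.01, 0.0224, 0.0074, 0.03, 0, 0, -1.8]]]}}

```text
time_s: 22.05
eef_pos: [0.5442, 0.0491, 0.0312]
tool_rot: [-2.156, -2.284, 0.001]
wrist_force: [-0.0, -0.3, -0.9]
grip_width: 0.0201
grasp_force: 49.1
```

Call:
{"op": "send_rows", "data": {"increments": [[[0.01, 0, 0, 0.008, 0, 0, 0], [0.01, 0, 0, 0.014, 0, 0, 0], [0.01, 0, 0, 0.018, 0, 0, 0], [0.01, 0, 0, 0.018, 0, 0, 0], [0.01, 0, 0, 0.018, 0, 0, 0]]]}}

```text
time_s: 22.68
eef_pos: [0.5451, 0.0492, 0.0149]
tool_rot: [2.156, 2.284, 0.001]
wrist_force: [0.1, 0.7, -0.4]
grip_width: 0.0201
grasp_force: 49.1
```

```bash
cat > chk.py <<'E'
from h import *
from scipy.spatial.transform import Rotation as Ro
s=observe();print(s["wrist_force"],s["joint_vel"].max())
R=Ro.from_rotvec(s["tool_rot"]).as_matrix();p=s["eef_pos"]
for c in("scene","top"):
    im=viewer.get_image(c)
    H,S,V=cv2.split(cv2.cvtColor(im["color"],cv2.COLOR_RGB2HSV));m=((H<10)|(H>170))&(S>110)&(V>60)
    n,l,st,ce=cv2.connectedComponentsWithStats(m.astype(np.uint8))
    for i in range(1,n):
        w=ray(im,[ce[i]],.061)[0];w0=ray(im,[ce[i]],.009)[0]
        if st[i,4]>4 and .35<w0[0]<.67 and -.06<w0[1]<.42: print(c,st[i,4],np.round(ce[i],1),np.round(w,4),np.round(w0,4))
    for d in(.0236,-.0085): print("lever pred",proj(im,[[*(p[:2]+d*R[:2,0]),.061]]))
E
python3 d.py .5444 .0489 .0128 93.3; python3 chk.py
```

```text
t 22.675 pos [0.5451 0.0492 0.0149] yaw 93.30685907465835 tilt -0.9999998003802446
shift tool [-0.0002 -0.0007  0.0021] turn z 0.006859074658351005
[ 0.06915385  0.70164203 -0.43582866] 0.0014640603114586081
scene 17 [330.5 224.6] [0.5477 0.0409 0.061 ] [0.5664 0.0035 0.009 ]
scene 30 [326.6 233.4] [0.5431 0.0723 0.061 ] [0.5615 0.0364 0.009 ]
scene 68 [242.8 313.1] [0.608  0.3767 0.061 ] [0.6296 0.3553 0.009 ]
scene 72 [248.4 318.7] [0.5883 0.3826 0.061 ] [0.6088 0.3616 0.009 ]
scene 71 [262.9 325.7] [0.5483 0.382  0.061 ] [0.567 0.361 0.009]
scene 50 [301.8 334.1] [0.458  0.3582 0.061 ] [0.4723 0.336  0.009 ]
scene 53 [307.5 340.4] [0.4389 0.3657 0.061 ] [0.4524 0.3439 0.009 ]
scene 53 [323.8 349.8] [0.3954 0.3684 0.061 ] [0.4068 0.3467 0.009 ]
lever pred [[326.32206791 233.42992015]]
lever pred [[331.20478383 224.88790169]]
top 41 [210.4 189.5] [0.6217 0.3416 0.061 ] [0.6303 0.356  0.009 ]
top 39 [208.7 195.8] [0.602  0.3464 0.061 ] [0.6099 0.3609 0.009 ]
top 38 [208.5 208.8] [0.5616 0.3463 0.061 ] [0.5679 0.3608 0.009 ]
top 25 [215.8 238.2] [0.4707 0.3221 0.061 ] [0.4734 0.3357 0.009 ]
top 23 [212.2 244.6] [0.4516 0.3327 0.061 ] [0.4536 0.3467 0.009 ]
top 27 [211.6 259.2] [0.4075 0.3337 0.061 ] [0.4077 0.3477 0.009 ]
lever pred [[297.17603241 212.91229697]]
lever pred [[307.60626823 212.12025271]]
```

Call:
{"op": "send_rows", "data": {"increments": [[[0.01, 0, -0.0007, 0.001, 0, 0, 0], [0.01, 0, -0.0007, 0.001, 0, 0, 0], [0.01, 0, -0.0007, 0.001, 0, 0, 0], [0.01, 0, -0.0007, 0.001, 0, 0, 0]]]}}

```text
time_s: 23.28
eef_pos: [0.5441, 0.0491, 0.0136]
tool_rot: [2.156, 2.285, 0.0]
wrist_force: [-1.1, 0.0, 0.1]
grip_width: 0.0201
grasp_force: 49.1
```

```bash
python3 -c "
from plant import *
print(job_done())"
```

```text
the job is handed in; nothing more can be done
None
```

I handed the job in at about 23 s: the clip and plug lie in their own trays, and the gripper holds the terminal block still and level about 1 cm above the pin tips. The hand-in returned no verdict, so this rests on my last camera and force readings.

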